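# Load the sample carrier and leave the look-alikes

## Task

Load the grey sample carrier with its blue inserts from the glassware standing free around it (not from the fixed stock crowded at the left end of the bench): seat the amber bottle in the large bore, the small beaker in the middle-sized bore and the two white-capped vials in the two small bores, each upright and right down on the floor of its bore. It is all glass, so set everything down without dropping or tipping it, and leave the clear bottle, the larger beaker and the black-capped vial standing where they are.

Things in the scene. Friction and masses are not known exactly. Their poses are not given: they have to be found in the camera images.
- amber_bottle_mid (a point): Amber (brown) glass laboratory bottle with a blue screw cap, upright (a twin in the stock at the far left end, beyond y = 0.5, is fixed and not meant): 56 mm diameter, 104 mm tall, 0.15 to 0.25 kg. Point: its centre, 52 mm above the foot; z is its axis. The straight body, to be gripped, reaches to 60 mm above the foot; shoulder, neck and cap above are narrower. Goes in the insert with the large bore.
- small_beaker_mid (a point): Small clear glass beaker, empty, upright: 60 mm tall, 40 mm diameter at the foot widening to 45 mm at the rim; the smaller and lower of the two that stand free (y below 0.5). The point is at its centre, 30 mm above its foot. Grip it from outside, near the rim. Belongs in the beaker insert.
- white_vial_1_mid (a point): Sample vial with a WHITE cap and a paper label, upright: 27 mm diameter, 59 mm tall. The point is at its centre, 29.5 mm above its foot. Belongs in either bore of the vial insert.
- white_vial_2_mid (a point): Second sample vial with a WHITE cap and a paper label, same size (27 mm diameter, 59 mm tall), point at its centre. Belongs in the other bore of the vial insert.
- bottle_insert_top (a point): Blue insert block (86 x 96 mm) in the grey tray with ONE LARGE 68 mm bore in its middle, 20 mm deep, 4 mm chamfer. Point: bore centre at the top face, about 29 mm above the worktop. The three inserts lie in any sequence in the tray, 98 mm apart along their common y, the tray's long direction. Tray 98 x 306 mm, rim 16 mm high, a low steel grip at each end; tray and inserts are fixed.
- vial_insert_top (a point): Blue insert block in the same tray with TWO SMALL 36 mm bores, centred 23 mm to either side of its centre along its y (the tray's long direction), 20 mm deep, 4 mm chamfer. Point: the block's centre between the bores, at the top face, about 29 mm above the worktop. Fingers closing along its x (the tray's short direction) pass clear of a vial in the other bore.
- beaker_insert_top (a point): Blue insert block in the same tray with ONE MIDDLE-SIZED bore of 50 mm in its middle (for the small beaker). The point is at the centre of the bore at the top face, about 29 mm above the worktop. Bore 20 mm deep, flat floor, 4 mm chamfer at the mouth.
- clear_bottle_mid (a point): Look-alike, stays where it is: CLEAR glass bottle with a blue cap, same size as the amber one (56 mm diameter, 104 mm tall); point at its centre, 52 mm above the foot.
- large_beaker_mid (a point): Look-alike, stays where it is: the LARGER clear beaker, 70 mm tall, 54 mm diameter at the rim; point at its centre, 35 mm above the foot.
- black_vial_mid (a point): Look-alike, stays where it is: vial with a BLACK cap and no label, 27 mm diameter, 59 mm tall; point at its centre, 29.5 mm above the foot.
Things that resemble listed ones, but are neither listed nor needed, are in the scene too. What is shaped like the part that bears amber_bottle_mid but purple or turquoise is not meant.

How it is judged (in metres and radians):
At the end, for the whole second after the job is handed in: Amber bottle and small beaker within 12 mm of their bore centres, white-capped vials in the vial insert's two bores, all within 8 mm of full depth, within 0.15 rad of upright and at rest. Clear bottle, larger beaker and black-capped vial upright, moved less than 30 mm (horizontal distance between amber_bottle_mid and bottle_insert_top below 0.012 m and z of amber_bottle_mid in the frame of bottle_insert_top between 0.024 and 0.04 m and angle between each of amber_bottle_mid, small_beaker_mid, white_vial_1_mid, white_vial_2_mid, clear_bottle_mid, large_beaker_mid, black_vial_mid's own z axis and vertical below 0.15 rad and linear speed of each of amber_bottle, small_beaker, white_vial_1, white_vial_2 below 0.02 m/s and horizontal distance between small_beaker_mid and beaker_insert_top below 0.012 m and z of small_beaker_mid in the frame of beaker_insert_top between 0.002 and 0.018 m and horizontal distance between each of white_vial_1_mid, white_vial_2_mid and vial_insert_top below 0.036 m and z of white_vial_1_mid in the frame of vial_insert_top between 0.0015 and 0.0175 m and z of white_vial_2_mid in the frame of vial_insert_top between 0.0015 and 0.0175 m and distance of each of clear_bottle_mid, large_beaker_mid, black_vial_mid from where it was at the start of the episode below 0.03 m); the robot touches nothing.
It fails at once if a look-alike is moved (more than 40 mm) or tipped over (distance of any of clear_bottle_mid, large_beaker_mid, black_vial_mid from where it was at the start of the episode above 0.04 m or angle between any of clear_bottle_mid, large_beaker_mid, black_vial_mid's own z axis and vertical above 0.6 rad).
It fails at once if a vessel to be loaded is tipped over (angle between any of amber_bottle_mid, small_beaker_mid, white_vial_1_mid, white_vial_2_mid's own z axis and vertical above 0.9 rad).
It fails at once if a vessel is dropped (falls free faster than 0.7 m/s) ((linear speed of amber_bottle above 0.7 m/s and contact force between the fingers and amber_bottle below 0.05 N) or (linear speed of small_beaker above 0.7 m/s and contact force between the fingers and small_beaker below 0.05 N) or (linear speed of white_vial_1 above 0.7 m/s and contact force between the fingers and white_vial_1 below 0.05 N) or (linear speed of white_vial_2 above 0.7 m/s and contact force between the fingers and white_vial_2 below 0.05 N)).
It also fails if it takes over 123 s, if anything falls off the work surface, if the arm or the gripper's body presses on something with over 40 N, if the wrist force passes 120 N, or if a joint passes its speed limit or range.

## Robot

A 6-joint arm with a two-finger parallel gripper is mounted at the origin on a cart in front of the work surface, level with it; the furniture and walls round the work are solid. World frame = base frame: x ahead of the robot, y to its left, z up, the work surface at z = 0. Lengths are in m, angles in degrees, forces in N, time in s.
With the tool pointing down it reaches from about 0.25 to 0.725 m from the base axis. Payload 9.7 kg.
Tool frame: the origin (TCP) lies between the finger pads; the fingertips stand 11 mm ahead of it and the grasp point (between the pads) lies 8 mm behind it; z points along the fingers, y is the line along which they close (so a half turn about z gives the same grasp; the last joint's range is limited). The gripper opens to 85 mm and grips with 20 to 120 N. Pads are 22 mm wide; open, the fingers measure 114 mm over their backs; the gripper's body (76 mm by 85 mm) begins 54 mm behind the grasp point. The pads swing forward as they close: fully open they stand 13 mm farther back than shut.
Start: joints at [77.063, 4.979, 10.078, 95.1, 0, 90], TCP at [0.123, 0.536, 0.242] pointing down, gripper open.
Joint ranges: [-179.16, 179.16], [-48.56, 103.87], [-65.8, 70.77], [-126.05, 130.52], [-82.76, 87.17], [-180, 180]. Speed limits (degrees/s): [127.2, 127.2, 147.25, 180, 180, 180].

## Interface

Orientations are given as [roll, pitch, yaw] about the fixed x, y, z axes, in that order (R = Rz(yaw) Ry(pitch) Rx(roll)).
In Python, from workcell import monitor, cams, ticket gives the robot as it stands.
- The arm moves only by the tool carry_out, never from a script. Its argument "plan" is a list of rows, each an object with "travel": the shift along the world's x, y, z as a fraction of full scale, a list of three; "angular": the turn, a rotation vector about the world's x, y, z as a fraction of full scale, a list of three; "grip": the gripper's target within -1 to 1 (fully open at 1, half-way at 0, shut at -1). In form: [{"travel": [x, y, z], "angular": [ax, ay, az], "grip": grip}, ...]. A call has 1 to 8 rows; each row is the pose to reach, as a shift and turn from the pose commanded when the call began; what a row does not reach only later rows make up. Full scale, the value 1, is 300 mm for a shift and 0.5 rad for a turn. A row lasts 1/12 s, in which the tool goes at most 41.7 mm and 7.16 degrees, less where a joint would pass 70% of its speed; a pose out of reach is approached as far as the arm can. A call with a number of a shift or a turn outside -1 to 1 is refused whole. A call with a gripper value outside its range is refused whole. The fingers move at their own pace and stop on an object; "grip_force" is the grip in N (left out, the last holds). Time passes only in rows, so rows that repeat a pose let the fingers close. It gives the time, the measured TCP pose, the force, the opening and the grip force at its end, in the units of the state.
- monitor.get_obs(): the state, without advancing time (a new reading comes with each control period).
- cams.camera(name): name is "scene" or "top" or "wrist"; returns a dict with "frame" (384x512x3 uint8, red, green, blue), "mtx" (3x3 intrinsics, pixels), "view" (4x4, takes a point from world to camera coordinates); the wrist camera has in their place "T_tool_cam" (4x4, takes a point from camera to tool coordinates, whose origin is the TCP and whose axes are the flange's). Camera axes: x right, y up, looking along -z (the intrinsics and any distortion apply to the point x, -y, -z); pixel columns grow to the right and rows downward; lengths in m; the calibration is good to about 2 mm. The wrist camera is an equidistant fisheye: a pixel r from the principal point sees the ray r / f radians off the axis. A picture is of the moment at which its call begins: read the wrist's pose just before it. There is no depth.
- ticket.job_done(): hands the job in; it is judged then, once.
The state is a dict: "time": time; "q": joint angles; "qd": joint speeds; "joint_efforts": joint torques, N m; "ee_pos": TCP position; "tcp_rot": TCP orientation; "wrist_force": force on the tool from outside, world axes, zero at the start; "torque": the same for the moment, N m; "opening": finger opening in m; "grasp_force": force on a finger pad.
Only numpy, scipy, OpenCV 4.12 (cv2) and the standard library are available. Lean on these libraries where they do the work, as an engineer would, in place of code of your own. Each camera call takes 0.05 s, during which the arm holds its last target. There are 200 camera calls.

## Working session

There is one attempt and no reset: what is moved stays moved. The work goes in short steps, Python scripts to look and compute and a tool call to move; the robot and the scene stay as the last step left them, time stands still between calls to the robot, and variables do not carry over. Pictures are saved under pics/ and viewed, at most 15 in all, crops included, and the job is handed in when it is done.

Besides the shell and the picture viewer there is one more tool, called after "Emit:" as name([rows], argument=value, ...), one row to a line, values as JSON. carry_out: Moves the arm, as the interface text tells. Its arguments: {"type":"object","properties":{"plan":{"type":"array","items":{"type":"object","properties":{"travel":{"type":"array","items":{"type":"number"}},"angular":{"type":"array","items":{"type":"number"}},"grip":{"type":"number"}}}},"grip_force":{"type":"number"}},"required":["plan"]}

```bash
ls; mkdir -p pics; python3 - <<'E'
from workcell import monitor,cams
import cv2,numpy as np
o=monitor.get_obs();print(o)
for n in ("scene","top","wrist"):
    c=cams.camera(n);cv2.imwrite(f"pics/{n}0.png",cv2.resize(c["frame"][:,:,::-1],(800,600),interpolation=cv2.INTER_CUBIC))
    print(n,{k:np.round(v,4).tolist() for k,v in c.items() if k!="frame"})
E
```

```text
pics
{'time': 0.0, 'q': array([ 7.70625847e+01,  5.01275378e+00,  1.00311495e+01,  9.50988234e+01,
       -1.73520260e-03,  9.00007484e+01]), 'qd': array([ 0.03560364,  0.05261682, -0.00522946,  0.02111403, -0.01409261,
       -0.07925481]), 'joint_efforts': array([-3.70910784e-03, -5.20395827e+01,  4.64796603e+01,  1.65913295e-02,
       -3.08947128e-04,  7.58494025e-06]), 'ee_pos': array([0.12309501, 0.53581575, 0.24153759]), 'tcp_rot': array([-1.79919572e+02,  1.73625150e-03,  1.67061839e+02]), 'wrist_force': array([ 0.54508164, -0.64164642,  0.31021275]), 'torque': array([-0.0633196 ,  0.04895745,  0.03303956]), 'grasp_force': 0.0, 'opening': 0.0856202678248044}
scene {'mtx': [[394.1275, 0.0, 257.5266], [0.0, 394.1275, 191.8649], [0.0, 0.0, 1.0]], 'view': [[0.7914, -0.6114, 0.0029, -0.3698], [0.3284, 0.4291, 0.8414, -0.3049], [-0.5157, -0.6649, 0.5404, -0.6039], [0.0, 0.0, 0.0, 1.0]]}
top {'mtx': [[471.4715, 0.0, 253.6694], [0.0, 471.4715, 188.2489], [0.0, 0.0, 1.0]], 'view': [[-0.0011, -1.0, 0.0094, 0.1076], [0.9868, 0.0005, 0.1622, -0.553], [-0.1622, 0.0094, 0.9867, -1.3994], [0.0, 0.0, 0.0, 1.0]]}
wrist {'mtx': [[297.3186, 0.0, 256.1841], [0.0, 297.3186, 195.6158], [0.0, 0.0, 1.0]], 'T_tool_cam': [[-0.0002, 0.961, 0.2765, 0.0708], [1.0, 0.0, 0.0008, -0.0001], [0.0008, 0.2765, -0.961, -0.1303], [0.0, 0.0, 0.0, 1.0]]}
```

View pics/top0.png

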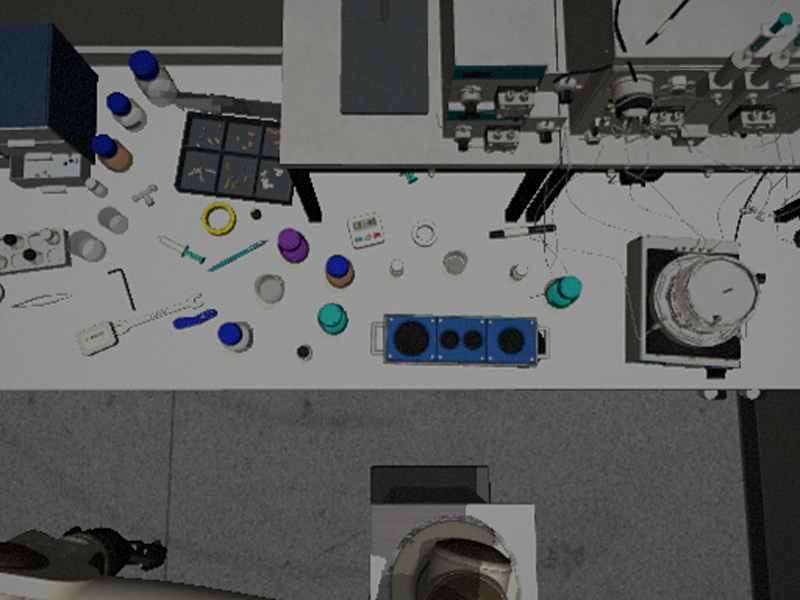

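View pics/scene0.png

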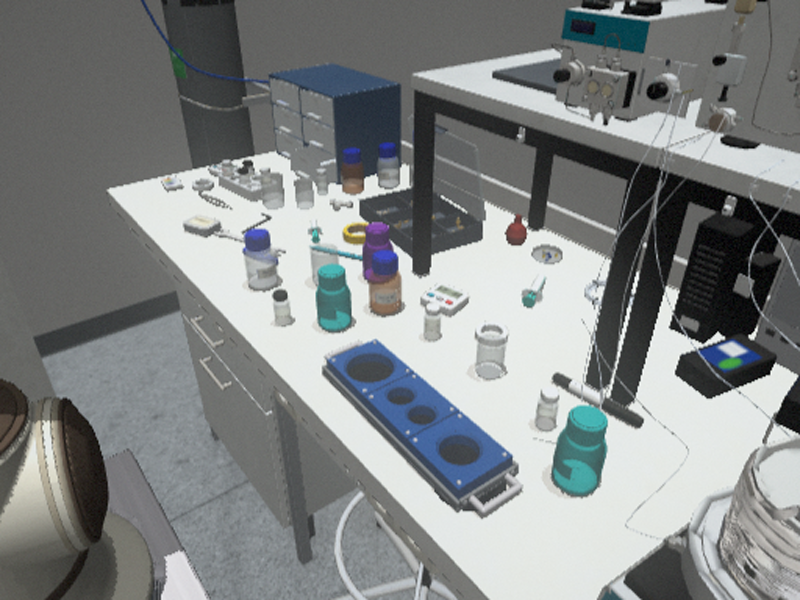

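Candidates in the top view (800-px scale):
- **Amber bottle:** the one at (339,268) is free. The brown one at (112,152) is stock, and the purple and turquoise ones are lookalikes.
- **White-capped vials:** (397,267) and (519,271). The black-capped one is at (304,352).
- **Small beaker:** (455,262). The larger one is at (269,288).
- **Clear bottle:** (235,336).
- **Bores:** large (411,339), vials (451,340) and (472,340), beaker (511,341).

I'll confirm these in enlarged crops.

```bash
python3 - <<'E'
from workcell import cams
import cv2,numpy as np
for n,(x0,y0,w,h,s) in {"top":(195,145,180,95,4.4),"scene":(200,155,200,165,3.6)}.items():
    f=cams.camera(n)["frame"][y0:y0+h,x0:x0+w,::-1]
    f=cv2.resize(f,None,fx=s,fy=s,interpolation=cv2.INTER_CUBIC)
    f=cv2.convertScaleAbs(f,alpha=1.2)
    cv2.imwrite(f"pics/{n}crop.png",f)
E
```

```text
(no output)
```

View pics/topcrop.png

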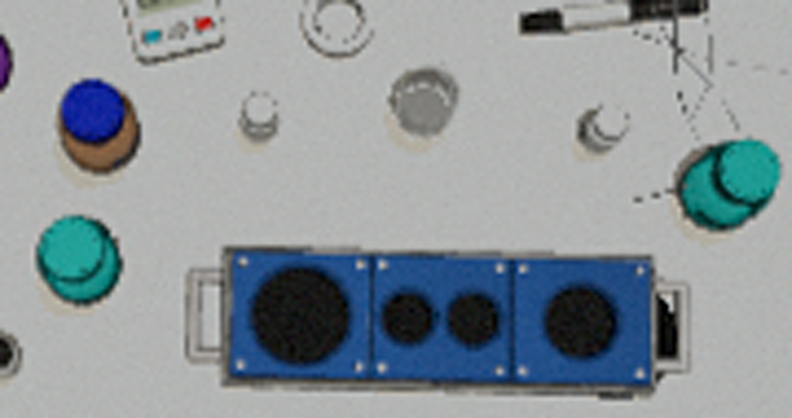

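View pics/scenecrop.png

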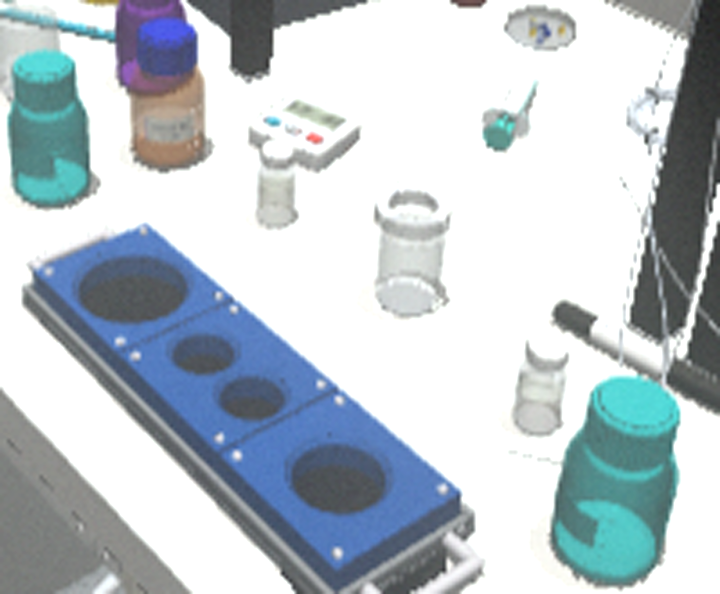

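```bash
cat > h.py <<'E'
import numpy as np
from workcell import cams,monitor
from scipy.spatial.transform import Rotation as R
from scipy.optimize import least_squares
def ray(c,uv,T=None):
    "world origin, direction; T = tool pose 4x4 for wrist"
    K=np.array(c["mtx"]); x=(np.array(uv)-K[:2,2])/K[0,0]
    if T is None:
        M=np.linalg.inv(c["view"]); d=np.array([x[0],-x[1],-1])
    else:
        M=T@np.array(c["T_tool_cam"]); r=np.hypot(*x)+1e-12
        d=np.array([x[0]/r*np.sin(r),-x[1]/r*np.sin(r),-np.cos(r)])
    d=M[:3,:3]@d; return M[:3,3],d/np.linalg.norm(d)
def tool():
    o=monitor.get_obs();T=np.eye(4);T[:3,3]=o["ee_pos"]
    T[:3,:3]=R.from_euler("xyz",o["tcp_rot"],degrees=True).as_matrix();return T
def atz(r,z): return r[0]+r[1]*(z-r[0][2])/r[1][2]
def tri(*rs):
    A=sum(np.eye(3)-np.outer(d,d) for _,d in rs);b=sum((np.eye(3)-np.outer(d,d))@o for o,d in rs)
    p=np.linalg.solve(A,b);return p,[np.linalg.norm(np.cross(p-o,d)) for o,d in rs]
E
python3 - <<'E'
from h import *
t=cams.camera("top");s=cams.camera("scene")
P={"amber":((93,111),(169,32),.104),"v1":((262,103),(279,148),.059),"v2":((611,120),(547,344),.059),"beaker":((424,100),(412,207),.06),
"large":((301,316),(132,287),.029),"b1":((409,317),(203,353),.029),"b2":((473,320),(252,398),.029),"bb":((581,321),(338,477),.029)}
for k,(a,b,z) in P.items():
    ra=ray(t,np.array(a)/4.4+[195,145]-.5+.5/4.4);rb=ray(s,np.array(b)/3.6+[200,155]-.5+.5/3.6)
    p,e=tri(ra,rb);print(k,p.round(4),np.round(e,4),atz(ra,z).round(4)[:2],atz(rb,z).round(4)[:2])
r=lambda u:ray(t,np.array(u)/1.5625-.2)
for k,u,z in [("clear",(231,332),.104),("lbeaker",(269,284),.07),("black",(304,350),.059),("turq1",(332,312),.104),("turq2",(567,285),.104),("purple",(292,238),.104),("shelfL leg",(315,218),0),("legR",(517,218),0),("shelf edge",(450,165),.4),("shelf edge",(450,165),.3)]: print(k,atz(r(u),z).round(3))
s2=lambda u:ray(s,np.array(u)/1.5625-.2)
p=tri(r((283,165)),s2((416,88)));print("shelf corner",p)
E
```

```text
amber [0.5997 0.2195 0.102 ] [0.0012 0.0012] [0.5983 0.2199] [0.5987 0.216 ]
v1 [0.6121 0.1069 0.0581] [0.0016 0.0016] [0.6132 0.1061] [0.6095 0.1065]
v2 [ 0.6013 -0.1361  0.0579] [0.0004 0.0004] [ 0.6014 -0.1362] [ 0.5998 -0.1367]
beaker [ 0.6157 -0.0076  0.0716] [0.0036 0.0036] [ 0.6153 -0.0064] [0.6315 0.002 ]
large [0.4681 0.0787 0.0264] [0.0002 0.0002] [0.468  0.0787] [0.4662 0.0761]
b1 [0.467  0.0036 0.0257] [0.0008 0.0008] [0.4673 0.0034] [0.4639 0.0009]
b2 [ 0.4658 -0.0419  0.0243] [0.0002 0.0002] [ 0.4652 -0.0412] [ 0.4628 -0.0457]
bb [ 0.4644 -0.117   0.0248] [0.0006 0.0006] [ 0.4645 -0.1166] [ 0.461  -0.1195]
clear [0.472 0.416 0.104]
lbeaker [0.569 0.354 0.07 ]
black [0.443 0.285 0.059]
turq1 [0.51  0.229 0.104]
turq2 [ 0.561 -0.213  0.104]
purple [0.652 0.307 0.104]
shelfL leg [0.719 0.275 0.   ]
legR [ 0.72  -0.141  0.   ]
shelf edge [0.694 0.03  0.4  ]
shelf edge [0.729 0.021 0.3  ]
shelf corner (array([0.71623676, 0.29134496, 0.3370374 ]), [np.float64(0.001451569880700707), np.float64(0.0014515698807005897)])
```

View pics/wrist0.png

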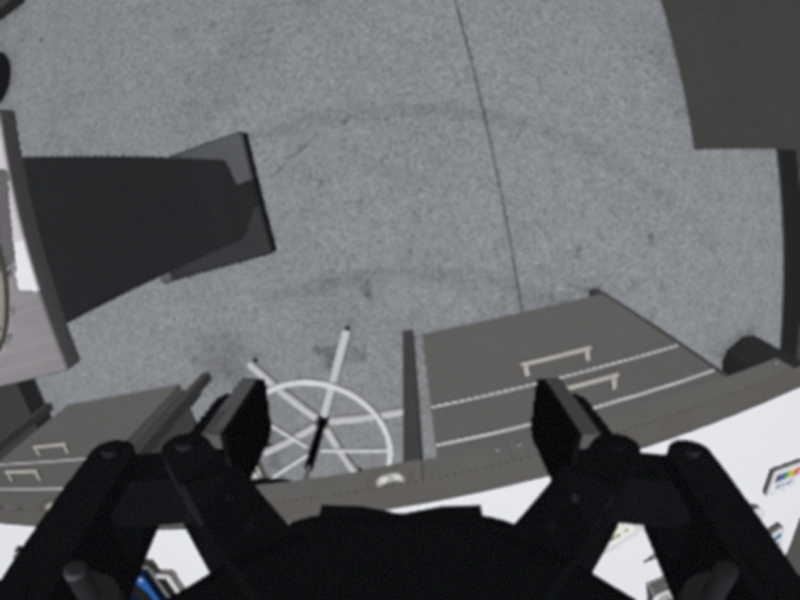

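The amber bottle (crop (100,125) in the top view, (168,95) in the scene view), both white-capped vials and the single small beaker near the tray are confirmed. The bores triangulate to z≈0.025. Next I go above the amber bottle, which I'll load first.

Emit:
carry_out([
  {"travel":[0.8,-0.53,0],"angular":[0,0,0],"grip":1},
  {"travel":[0.8,-0.53,0],"angular":[0,0,0],"grip":1},
  {"travel":[0.8,-0.53,0],"angular":[0,0,0],"grip":1},
  {"travel":[0.8,-0.53,0],"angular":[0,0,0],"grip":1},
  {"travel":[0.8,-0.53,0],"angular":[0,0,0],"grip":1},
  {"travel":[0.8,-0.53,0],"angular":[0,0,0],"grip":1},
  {"travel":[0.8,-0.53,0],"angular":[0,0,0],"grip":1},
  {"travel":[0.8,-0.53,0],"angular":[0,0,0],"grip":1},
], grip_force=30)

```text
time: 1.02
ee_pos: [0.3674, 0.3736, 0.242]
tcp_rot: [-180.0, 0.1, 166.8]
wrist_force: [1.2, 0.3, 0.9]
opening: 0.0853
grasp_force: 0.0
```

Emit:
carry_out([
  {"travel":[0.6,-0.52,0],"angular":[0,0,0],"grip":0.8},
  {"travel":[0.6,-0.52,0],"angular":[0,0,0],"grip":0.8},
  {"travel":[0.6,-0.52,0],"angular":[0,0,0],"grip":0.8},
  {"travel":[0.6,-0.52,0],"angular":[0,0,0],"grip":0.8},
  {"travel":[0.6,-0.52,0],"angular":[0,0,0],"grip":0.8},
  {"travel":[0.6,-0.52,0],"angular":[0,0,0],"grip":0.8},
  {"travel":[0.6,-0.52,0],"angular":[0,0,0],"grip":0.8},
  {"travel":[0.6,-0.52,0],"angular":[0,0,0],"grip":0.8},
])

```text
time: 1.68
ee_pos: [0.5439, 0.22, 0.2417]
tcp_rot: [-180.0, -0.1, 166.9]
wrist_force: [-0.0, -0.7, 0.1]
opening: 0.077
grasp_force: 0.0
```

```bash
cat > w.py <<'E'
import sys,cv2,pickle
from h import *
n=sys.argv[1];T=tool();c=cams.camera("wrist");pickle.dump((T,c),open(n+".pkl","wb"))
cv2.imwrite(f"pics/{n}.png",cv2.resize(c["frame"][:,:,::-1],(800,600),interpolation=cv2.INTER_CUBIC));print(T.round(4))
E
python3 w.py w1
```

```text
[[-9.740e-01  2.265e-01 -1.100e-03  5.439e-01]
 [ 2.265e-01  9.740e-01 -3.000e-04  2.200e-01]
 [ 1.000e-03 -5.000e-04 -1.000e+00  2.417e-01]
 [ 0.000e+00  0.000e+00  0.000e+00  1.000e+00]]
```

View pics/w1.png

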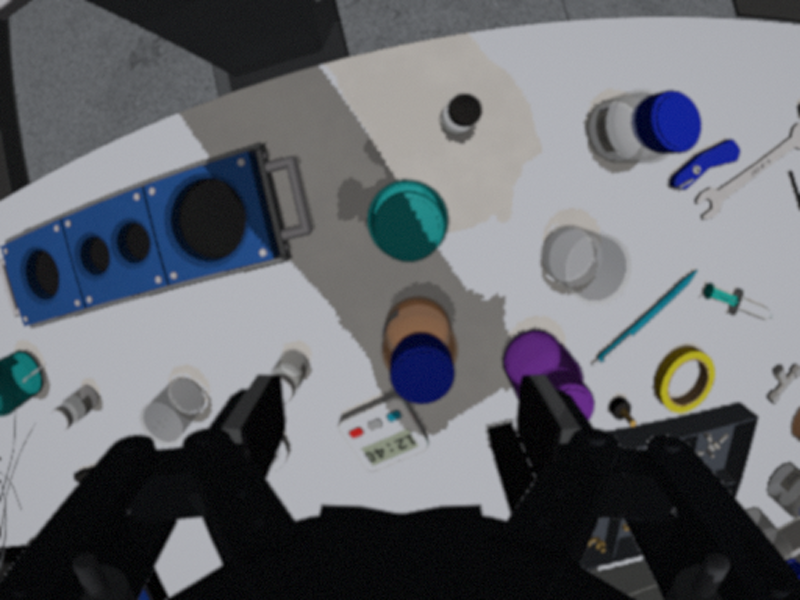

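Wrist view from close by: amber cap at (421,367), large bore (209,218), vial bores (133,242) and (95,255), beaker bore (42,273). The small beaker is at about (177,408), with the near-camera ring (190,400) as its rim.

```bash
python3 - <<'E'
from h import *; import pickle
T,c=pickle.load(open("w1.pkl","rb"));t=cams.camera("top")
P={"amber":((93,111),(421,367),.104),"large":((301,316),(209,218),.029),"b1":((409,317),(133,242),.029),"b2":((473,320),(95,255),.029),"bb":((581,321),(42,273),.029)}
for k,(a,b,z) in P.items():
    ra=ray(t,np.array(a)/4.4+[195,145]-.4);rb=ray(c,np.array(b)/1.5625-.2,T)
    p,e=tri(ra,rb);print(k,p.round(4),np.round(e,4),atz(ra,z).round(4)[:2],atz(rb,z).round(4)[:2])
for k,b,z in [("turq1",(408,223),.06),("purple",(536,360),.104),("vial2base",(75,405),0),("beakerrim",(188,398),.06),("beakerfoot",(172,415),0.)]: print(k,atz(ray(c,np.array(b)/1.5625-.2,T),z).round(4))
E
```

```text
amber [0.6031 0.221  0.0785] [0.0009 0.0009] [0.5983 0.22  ] [0.5915 0.2217]
large [0.4681 0.0788 0.0186] [0.0011 0.0011] [0.468  0.0788] [0.4673 0.0838]
b1 [0.4669 0.0032 0.0223] [0.0012 0.0012] [0.4673 0.0035] [0.4659 0.008 ]
b2 [ 0.4653 -0.0418  0.0229] [0.0005 0.0005] [ 0.4652 -0.0412] [ 0.465  -0.0368]
bb [ 0.4635 -0.1173  0.0227] [0.0017 0.0017] [ 0.4645 -0.1166] [ 0.4621 -0.1105]
turq1 [0.5067 0.2333 0.06  ]
purple [0.6047 0.2948 0.104 ]
vial2base [ 0.6083 -0.1658  0.    ]
beakerrim [0.5988 0.029  0.06  ]
beakerfoot [ 0.6377 -0.0377  0.    ]
```

Emit:
carry_out([
  {"travel":[0.18,0,-0.2],"angular":[0,0,0],"grip":0.8},
  {"travel":[0.18,0,-0.2],"angular":[0,0,0],"grip":0.8},
  {"travel":[0.18,0,-0.2],"angular":[0,0,0],"grip":0.8},
  {"travel":[0.18,0,-0.2],"angular":[0,0,0],"grip":0.8},
])

```text
time: 2.12
ee_pos: [0.596, 0.2219, 0.1799]
tcp_rot: [-179.9, -0.2, 167.1]
wrist_force: [-2.0, -0.1, 1.3]
opening: 0.0769
grasp_force: 0.0
```

```bash
python3 w.py w2
```

```text
[[-0.9749  0.2226 -0.0041  0.596 ]
 [ 0.2227  0.9749 -0.0014  0.2219]
 [ 0.0037 -0.0022 -1.      0.1799]
 [ 0.      0.      0.      1.    ]]
```

View pics/w2.png

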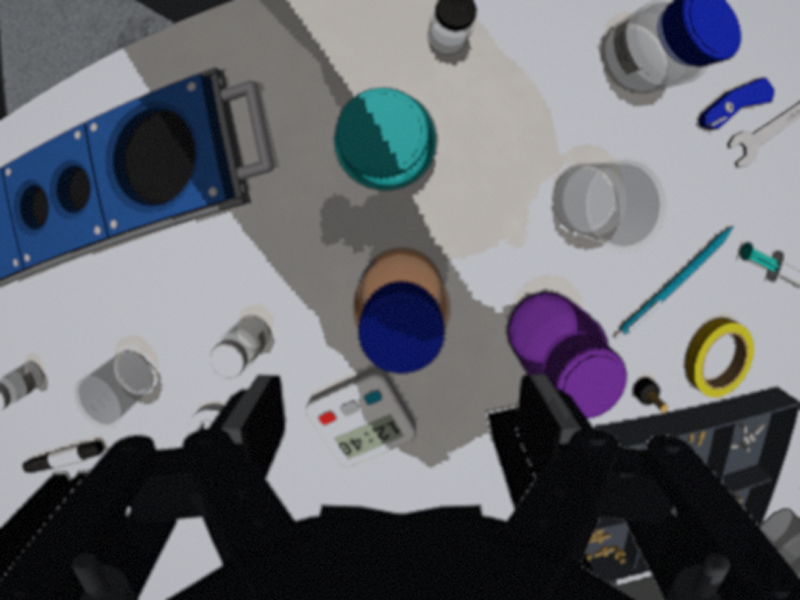

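```bash
python3 - <<'E'
from h import *; import pickle
T,c=pickle.load(open("w2.pkl","rb"))
for k,b,z in [("ambercap",(402,329),.104),("ambershoulder",(402,297),.06),("purpcap",(588,382),.104),("purpfoot",(543,332),.03),("turq1",(385,137),.104),("v1cap",(229,357),.059),("v1foot",(258,335),.01),("brim",(107,392),.06),("bfoot",(138,375),0),("large",(154,157),.029)]: print(k,atz(ray(c,np.array(b)/1.5625-.2,T),z).round(4))
E
```

```text
ambercap [0.5956 0.2222 0.104 ]
ambershoulder [0.5917 0.2231 0.06  ]
purpcap [0.646  0.3097 0.104 ]
purpfoot [0.6431 0.3067 0.03  ]
turq1 [0.5082 0.2345 0.104 ]
v1cap [0.6052 0.1112 0.059 ]
v1foot [0.6088 0.1145 0.01  ]
brim [0.6121 0.0057 0.06  ]
bfoot [ 0.6228 -0.008   0.    ]
large [0.4699 0.0837 0.029 ]
```

Emit:
carry_out([
  {"travel":[0,0,-0.08],"angular":[0,0,0],"grip":0.8},
  {"travel":[0,0,-0.17],"angular":[0,0,0],"grip":0.8},
  {"travel":[0,0,-0.26],"angular":[0,0,0],"grip":0.8},
  {"travel":[0,0,-0.34],"angular":[0,0,0],"grip":0.8},
  {"travel":[0,0,-0.4],"angular":[0,0,0],"grip":0.8},
  {"travel":[0,0,-0.435],"angular":[0,0,0],"grip":0.8},
  {"travel":[0,0,-0.435],"angular":[0,0,0],"grip":0.8},
  {"travel":[0,0,-0.435],"angular":[0,0,0],"grip":0.8},
])

```text
time: 2.83
ee_pos: [0.5971, 0.2217, 0.0535]
tcp_rot: [179.9, 0.1, 167.1]
wrist_force: [-0.5, -0.2, -0.2]
opening: 0.0767
grasp_force: 0.0
```

Emit:
carry_out([
  {"travel":[0,0,0],"angular":[0,0,0],"grip":0.1},
  {"travel":[0,0,0],"angular":[0,0,0],"grip":0.1},
  {"travel":[0,0,0],"angular":[0,0,0],"grip":0.1},
  {"travel":[0,0,0],"angular":[0,0,0],"grip":0.1},
  {"travel":[0,0,0],"angular":[0,0,0],"grip":0.1},
  {"travel":[0,0,0],"angular":[0,0,0],"grip":0.1},
  {"travel":[0,0,0],"angular":[0,0,0],"grip":0.1},
  {"travel":[0,0,0],"angular":[0,0,0],"grip":0.1},
], grip_force=35)

```text
time: 3.5
ee_pos: [0.598, 0.2215, 0.0542]
tcp_rot: [179.9, 0.1, 167.1]
wrist_force: [-1.3, 0.8, 5.9]
opening: 0.0546
grasp_force: 36.6
```

Grip is a little high on the straight body, so I'll regrip 6 mm lower.

Emit:
carry_out([
  {"travel":[0,0,0],"angular":[0,0,0],"grip":0.6},
  {"travel":[0,0,0],"angular":[0,0,0],"grip":0.6},
  {"travel":[0,0,-0.01],"angular":[0,0,0],"grip":0.6},
  {"travel":[0,0,-0.02],"angular":[0,0,0],"grip":0.6},
  {"travel":[0,0,-0.02],"angular":[0,0,0],"grip":0.6},
  {"travel":[0,0,-0.02],"angular":[0,0,0],"grip":0.6},
])

```text
time: 4.0
ee_pos: [0.5969, 0.2209, 0.0453]
tcp_rot: [-180.0, -0.0, 167.1]
wrist_force: [0.4, 0.5, -0.4]
opening: 0.0683
grasp_force: 0.0
```

Emit:
carry_out([
  {"travel":[0,0,0],"angular":[0,0,0],"grip":0.1},
  {"travel":[0,0,0],"angular":[0,0,0],"grip":0.1},
  {"travel":[0,0,0],"angular":[0,0,0],"grip":0.1},
  {"travel":[0,0,0],"angular":[0,0,0],"grip":0.1},
  {"travel":[0,0,0],"angular":[0,0,0],"grip":0.1},
  {"travel":[0,0,0],"angular":[0,0,0],"grip":0.1},
  {"travel":[0,0,0],"angular":[0,0,0],"grip":0.1},
  {"travel":[0,0,0],"angular":[0,0,0],"grip":0.1},
])

```text
time: 4.67
ee_pos: [0.5972, 0.2211, 0.0459]
tcp_rot: [180.0, 0.0, 167.1]
wrist_force: [0.4, -0.9, 1.8]
opening: 0.0545
grasp_force: 37.6
```

Emit:
carry_out([
  {"travel":[0,0,0.03],"angular":[0,0,0],"grip":0.1},
  {"travel":[0,0,0.09],"angular":[0,0,0],"grip":0.1},
  {"travel":[0,0,0.18],"angular":[0,0,0],"grip":0.1},
  {"travel":[0,0,0.27],"angular":[0,0,0],"grip":0.1},
  {"travel":[0,0,0.35],"angular":[0,0,0],"grip":0.1},
  {"travel":[0,0,0.4],"angular":[0,0,0],"grip":0.1},
  {"travel":[0,0,0.4],"angular":[0,0,0],"grip":0.1},
])

```text
time: 5.25
ee_pos: [0.5982, 0.2214, 0.1701]
tcp_rot: [179.8, 0.3, 167.1]
wrist_force: [0.9, -0.2, -1.8]
opening: 0.0546
grasp_force: 37.5
```

Emit:
carry_out([
  {"travel":[-0.03,-0.03,0],"angular":[0,0,0],"grip":0.1},
  {"travel":[-0.1,-0.11,0],"angular":[0,0,0],"grip":0.1},
  {"travel":[-0.18,-0.2,0],"angular":[0,0,0],"grip":0.1},
  {"travel":[-0.26,-0.29,0],"angular":[0,0,0],"grip":0.1},
  {"travel":[-0.34,-0.38,0],"angular":[0,0,0],"grip":0.1},
  {"travel":[-0.4,-0.44,0],"angular":[0,0,0],"grip":0.1},
  {"travel":[-0.43,-0.475,0],"angular":[0,0,0],"grip":0.1},
  {"travel":[-0.43,-0.475,0],"angular":[0,0,0],"grip":0.1},
])

```text
time: 5.92
ee_pos: [0.4662, 0.0768, 0.1652]
tcp_rot: [-180.0, -0.1, 167.0]
wrist_force: [-0.4, -0.3, -1.3]
opening: 0.0543
grasp_force: 37.7
```

```bash
python3 w.py w3
```

```text
[[-9.742e-01  2.256e-01 -1.200e-03  4.662e-01]
 [ 2.256e-01  9.742e-01 -6.000e-04  7.680e-02]
 [ 1.100e-03 -8.000e-04 -1.000e+00  1.652e-01]
 [ 0.000e+00  0.000e+00  0.000e+00  1.000e+00]]
```

View pics/w3.png

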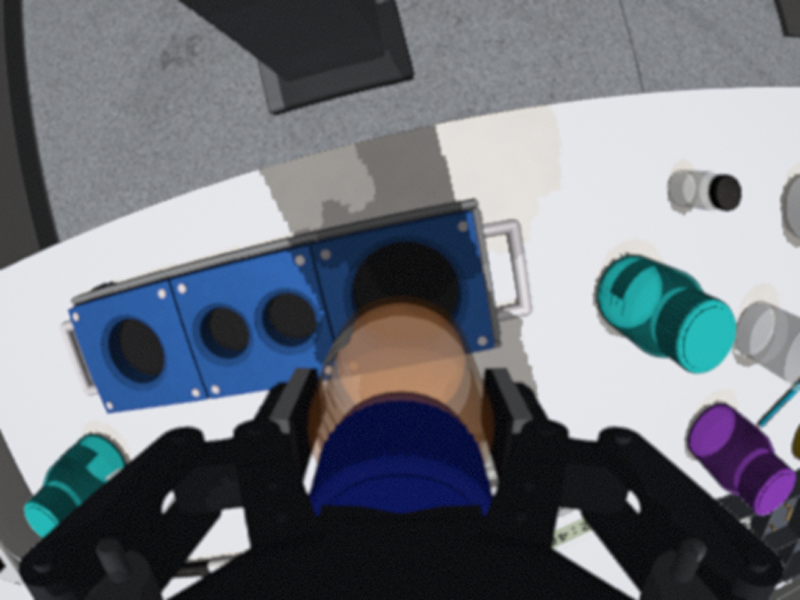

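```bash
python3 - <<'E'
from h import *; import pickle
T,c=pickle.load(open("w3.pkl","rb"))
for k,b,z in [("scr1",(325.5,254.5),.029),("scr2",(463,226.5),.029),("scr3",(482,341),.029),("vscrTL",(181,288.5),.029),("vscrTR",(299.5,260),.029),("vscrBL",(215,389.5),.029),("b1",(290,319),.029),("b2",(224,332),.029),("bb",(136,350),.029),("black",(725,191),.059),("foot?",(400,350),.12)]: print(k,atz(ray(c,np.array(b)/1.5625-.2,T),z).round(4))
E
```

```text
scr1 [0.4312 0.0393 0.029 ]
scr2 [0.4333 0.121  0.029 ]
scr3 [0.5049 0.119  0.029 ]
vscrTL [ 0.4287 -0.059   0.029 ]
vscrTR [0.4306 0.0232 0.029 ]
vscrBL [ 0.5006 -0.0604  0.029 ]
b1 [0.4645 0.0071 0.029 ]
b2 [ 0.4631 -0.0388  0.029 ]
bb [ 0.4612 -0.1114  0.029 ]
black [0.4372 0.2831 0.059 ]
foot? [0.4643 0.0767 0.12  ]
```

Emit:
carry_out([
  {"travel":[0.007,0.007,-0.03],"angular":[0,0,0],"grip":0.1},
  {"travel":[0.007,0.007,-0.08],"angular":[0,0,0],"grip":0.1},
  {"travel":[0.007,0.007,-0.14],"angular":[0,0,0],"grip":0.1},
  {"travel":[0.007,0.007,-0.2],"angular":[0,0,0],"grip":0.1},
  {"travel":[0.007,0.007,-0.25],"angular":[0,0,0],"grip":0.1},
  {"travel":[0.007,0.007,-0.29],"angular":[0,0,0],"grip":0.1},
  {"travel":[0.007,0.007,-0.32],"angular":[0,0,0],"grip":0.1},
  {"travel":[0.007,0.007,-0.33],"angular":[0,0,0],"grip":0.1},
])

```text
time: 6.63
ee_pos: [0.4697, 0.081, 0.0647]
tcp_rot: [-179.9, -0.1, 167.1]
wrist_force: [-0.2, 0.1, -1.9]
opening: 0.0545
grasp_force: 37.7
```

Emit:
carry_out([
  {"travel":[0,0,-0.007],"angular":[0,0,0],"grip":0.1},
  {"travel":[0,0,-0.014],"angular":[0,0,0],"grip":0.1},
  {"travel":[0,0,-0.02],"angular":[0,0,0],"grip":0.1},
  {"travel":[0,0,-0.026],"angular":[0,0,0],"grip":0.1},
  {"travel":[0,0,-0.026],"angular":[0,0,0],"grip":0.1},
])

```text
time: 7.05
ee_pos: [0.4704, 0.0806, 0.0591]
tcp_rot: [180.0, 0.0, 167.1]
wrist_force: [-0.5, 0.7, -2.8]
opening: 0.0543
grasp_force: 37.7
```

Emit:
carry_out([
  {"travel":[-0.006,-0.005,-0.006],"angular":[0,0,0],"grip":0.1},
  {"travel":[-0.006,-0.005,-0.01],"angular":[0,0,0],"grip":0.1},
  {"travel":[-0.006,-0.005,-0.014],"angular":[0,0,0],"grip":0.1},
  {"travel":[-0.006,-0.005,-0.014],"angular":[0,0,0],"grip":0.1},
  {"travel":[-0.006,-0.005,-0.014],"angular":[0,0,0],"grip":0.1},
])

```text
time: 7.47
ee_pos: [0.4685, 0.0791, 0.0549]
tcp_rot: [180.0, 0.0, 167.1]
wrist_force: [-0.3, -0.3, -0.5]
opening: 0.0546
grasp_force: 37.8
```

Emit:
carry_out([
  {"travel":[0,0,-0.004],"angular":[0,0,0],"grip":0.1},
  {"travel":[0,0,-0.004],"angular":[0,0,0],"grip":0.1},
])

```text
time: 7.63
ee_pos: [0.4687, 0.0791, 0.0548]
tcp_rot: [180.0, 0.1, 167.1]
wrist_force: [-3.7, -0.5, 10.7]
opening: 0.0543
grasp_force: 38.8
```

Emit:
carry_out([
  {"travel":[0,0,0],"angular":[0,0,0],"grip":0.4},
  {"travel":[0,0,0],"angular":[0,0,0],"grip":0.6},
  {"travel":[0,0,0],"angular":[0,0,0],"grip":0.8},
  {"travel":[0,0,0],"angular":[0,0,0],"grip":0.8},
  {"travel":[0,0,0.05],"angular":[0,0,0],"grip":0.8},
  {"travel":[0,0,0.15],"angular":[0,0,0],"grip":0.8},
  {"travel":[0,0,0.27],"angular":[0,0,0],"grip":0.8},
  {"travel":[0,0,0.38],"angular":[0,0,0],"grip":0.8},
])

```text
time: 8.3
ee_pos: [0.468, 0.0791, 0.1688]
tcp_rot: [-180.0, -0.0, 167.1]
wrist_force: [1.7, 0.4, 0.8]
opening: 0.0767
grasp_force: 0.0
```

Emit:
carry_out([
  {"travel":[0.12,-0.07,0.05],"angular":[0,0,-0.5],"grip":0.6},
  {"travel":[0.24,-0.14,0.07],"angular":[0,0,-1],"grip":0.6},
  {"travel":[0.24,-0.14,0.07],"angular":[0,0,-1],"grip":0.6},
  {"travel":[0.24,-0.14,0.07],"angular":[0,0,-1],"grip":0.6},
  {"travel":[0.24,-0.14,0.07],"angular":[0,0,-1],"grip":0.6},
])

```text
time: 8.72
ee_pos: [0.5409, 0.0367, 0.1879]
tcp_rot: [-180.0, -0.0, 138.0]
wrist_force: [0.4, 0.3, -0.0]
opening: 0.0679
grasp_force: 0.0
```

Emit:
carry_out([
  {"travel":[0.12,-0.07,0],"angular":[0,0,-0.5],"grip":0.6},
  {"travel":[0.24,-0.15,0],"angular":[0,0,-1],"grip":0.6},
  {"travel":[0.24,-0.15,0],"angular":[0,0,-1],"grip":0.6},
  {"travel":[0.24,-0.15,0],"angular":[0,0,-1],"grip":0.6},
  {"travel":[0.24,-0.15,0],"angular":[0,0,-1],"grip":0.6},
])

```text
time: 9.13
ee_pos: [0.6125, -0.008, 0.1877]
tcp_rot: [-179.9, -0.0, 109.7]
wrist_force: [-0.5, 0.8, -0.1]
opening: 0.0682
grasp_force: 0.0
```

Emit:
carry_out([
  {"travel":[0,0,0],"angular":[0,0,-0.35],"grip":0.6},
  {"travel":[0,0,0],"angular":[0,0,-0.69],"grip":0.6},
  {"travel":[0,0,0],"angular":[0,0,-0.69],"grip":0.6},
  {"travel":[0,0,0],"angular":[0,0,-0.69],"grip":0.6},
  {"travel":[0,0,0],"angular":[0,0,-0.69],"grip":0.6},
])

```text
time: 9.55
ee_pos: [0.6121, -0.0075, 0.1889]
tcp_rot: [180.0, 0.0, 90.5]
wrist_force: [-0.7, 0.4, 0.8]
opening: 0.0682
grasp_force: 0.0
```

```bash
python3 w.py w4
```

```text
[[-8.500e-03  1.000e+00  4.000e-04  6.121e-01]
 [ 1.000e+00  8.500e-03 -0.000e+00 -7.500e-03]
 [-0.000e+00  4.000e-04 -1.000e+00  1.889e-01]
 [ 0.000e+00  0.000e+00  0.000e+00  1.000e+00]]
```

View pics/w4.png

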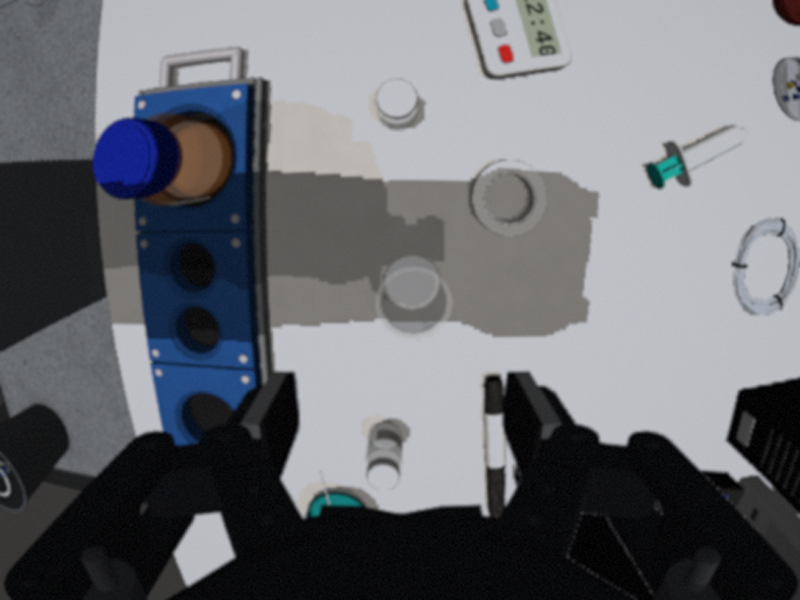

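The bottle stands in the large bore. In this view the beaker rim is at (413,295) and its foot at (412,283), the vial 1 cap at (398,101) and the vial 2 cap at (383,474).

```bash
python3 - <<'E'
from h import *; import pickle
T,c=pickle.load(open("w4.pkl","rb"));t=cams.camera("top")
for k,b,z in [("brim",(413,295),.06),("bfoot",(412,283),0),("v1cap",(398,101),.059),("v2cap",(383,474),.059),("v2foot",(386,430),0.003),("ambercap",(130,158),.113),("b1",(194,265),.029),("b2",(199,327),.029),("bb",(208,415),.029)]: print(k,atz(ray(c,np.array(b)/1.5625-.2,T),z).round(4))
for k,a,b in [("v1",(262,103),(398,101)),("v2",(611,120),(383,474)),("brim",(424,100),(413,295))]:
    print(k,*tri(ray(t,np.array(a)/4.4+[195,145]-.4),ray(c,np.array(b)/1.5625-.2,T)))
E
```

```text
brim [ 0.6186 -0.0054  0.06  ]
bfoot [ 0.6196 -0.0124  0.    ]
v1cap [0.6091 0.1048 0.059 ]
v2cap [ 0.6005 -0.1323  0.059 ]
v2foot [ 0.601  -0.1304  0.003 ]
ambercap [0.4778 0.0778 0.113 ]
b1 [0.4708 0.0068 0.029 ]
b2 [ 0.4696 -0.0376  0.029 ]
bb [ 0.4659 -0.1085  0.029 ]
v1 [0.61028149 0.10480559 0.06784351] [np.float64(0.0017868208212609463), np.float64(0.0017868208212608585)]
v2 [ 0.60130191 -0.13653921  0.05421234] [np.float64(0.0011786873288551286), np.float64(0.0011786873288551617)]
brim [ 0.61844445 -0.00804137  0.04774493] [np.float64(0.0007902521607273256), np.float64(0.000790252160727352)]
```

Emit:
carry_out([
  {"travel":[0.02,0,-0.08],"angular":[0,0,0],"grip":0.6},
  {"travel":[0.02,0,-0.18],"angular":[0,0,0],"grip":0.6},
  {"travel":[0.02,0,-0.28],"angular":[0,0,0],"grip":0.6},
  {"travel":[0.02,0,-0.37],"angular":[0,0,0],"grip":0.6},
  {"travel":[0.02,0,-0.44],"angular":[0,0,0],"grip":0.6},
  {"travel":[0.02,0,-0.48],"angular":[0,0,0],"grip":0.6},
  {"travel":[0.02,0,-0.495],"angular":[0,0,0],"grip":0.6},
  {"travel":[0.02,0,-0.495],"angular":[0,0,0],"grip":0.6},
])

```text
time: 10.32
ee_pos: [0.6181, -0.0078, 0.0396]
tcp_rot: [-179.9, -0.0, 90.1]
wrist_force: [0.7, -0.0, -0.2]
opening: 0.0683
grasp_force: 0.0
```

Emit:
carry_out([
  {"travel":[0,0,0],"angular":[0,0,0],"grip":0.3},
  {"travel":[0,0,0],"angular":[0,0,0],"grip":0.1},
  {"travel":[0,0,0],"angular":[0,0,0],"grip":-0.1},
  {"travel":[0,0,0],"angular":[0,0,0],"grip":-0.1},
  {"travel":[0,0,0],"angular":[0,0,0],"grip":-0.1},
  {"travel":[0,0,0],"angular":[0,0,0],"grip":-0.1},
  {"travel":[0,0,0],"angular":[0,0,0],"grip":-0.1},
  {"travel":[0,0,0],"angular":[0,0,0],"grip":-0.1},
], grip_force=25)

```text
time: 10.98
ee_pos: [0.6195, -0.0079, 0.042]
tcp_rot: [179.8, 0.0, 90.0]
wrist_force: [0.2, 0.3, 6.8]
opening: 0.043
grasp_force: 25.3
```

Emit:
carry_out([
  {"travel":[0,0,0.03],"angular":[0,0,0],"grip":-0.1},
  {"travel":[0,0,0.09],"angular":[0,0,0],"grip":-0.1},
  {"travel":[0,0,0.17],"angular":[0,0,0],"grip":-0.1},
  {"travel":[0,0,0.25],"angular":[0,0,0],"grip":-0.1},
  {"travel":[0,0,0.3],"angular":[0,0,0],"grip":-0.1},
  {"travel":[0,0,0.33],"angular":[0,0,0],"grip":-0.1},
  {"travel":[0,0,0.33],"angular":[0,0,0],"grip":-0.1},
])

```text
time: 11.57
ee_pos: [0.6194, -0.0079, 0.1418]
tcp_rot: [179.8, 0.0, 90.0]
wrist_force: [0.4, 0.0, -0.4]
opening: 0.0431
grasp_force: 25.5
```

Emit:
carry_out([
  {"travel":[-0.04,-0.03,0],"angular":[0,0,0],"grip":-0.1},
  {"travel":[-0.13,-0.09,0],"angular":[0,0,0],"grip":-0.1},
  {"travel":[-0.23,-0.16,0],"angular":[0,0,0],"grip":-0.1},
  {"travel":[-0.33,-0.23,0],"angular":[0,0,0],"grip":-0.1},
  {"travel":[-0.42,-0.3,0],"angular":[0,0,0],"grip":-0.1},
  {"travel":[-0.48,-0.34,0],"angular":[0,0,0],"grip":-0.1},
  {"travel":[-0.51,-0.36,0],"angular":[0,0,0],"grip":-0.1},
  {"travel":[-0.51,-0.36,0],"angular":[0,0,0],"grip":-0.1},
])

```text
time: 12.23
ee_pos: [0.464, -0.1167, 0.1386]
tcp_rot: [-180.0, -0.0, 89.9]
wrist_force: [0.1, 0.4, -0.4]
opening: 0.0426
grasp_force: 25.7
```

```bash
python3 w.py w5
```

```text
[[ 1.900e-03  1.000e+00 -7.000e-04  4.640e-01]
 [ 1.000e+00 -1.900e-03  1.000e-04 -1.167e-01]
 [ 1.000e-04 -7.000e-04 -1.000e+00  1.386e-01]
 [ 0.000e+00  0.000e+00  0.000e+00  1.000e+00]]
```

View pics/w5.png

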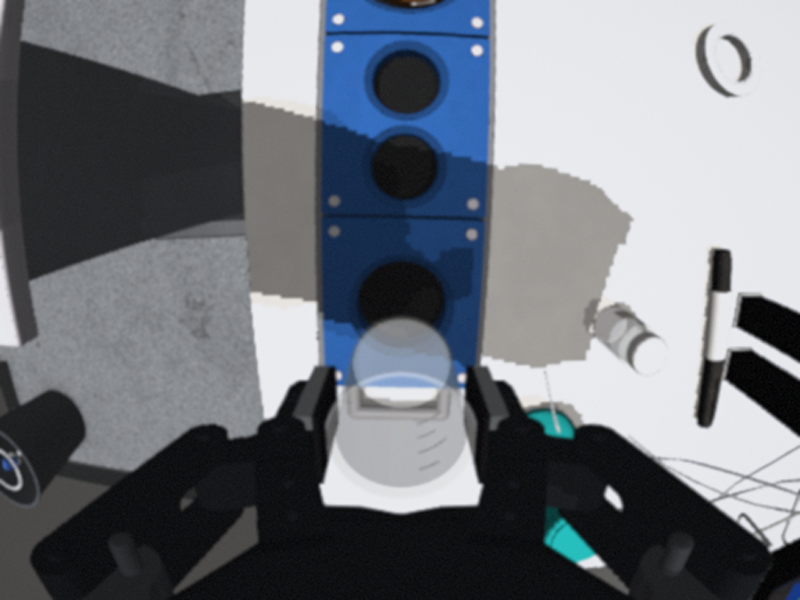

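```bash
python3 - <<'E'
from h import *; import pickle
T,c=pickle.load(open("w5.pkl","rb"))
for k,b,z in [("foot",(402,360),.0966),("bb",(400,303),.029),("s1",(334,231),.029),("s2",(471,234),.029),("s3",(340,376),.029),("s4",(462,378),.029),("v1",(337,47),.029),("v2",(477,50),.029),("v3",(334,201),.029),("v4",(472,204),.029),("b1",(406,82),.029),("b2",(404,166),.029),("vial2cap",(649,355),.059)]: print(k,atz(ray(c,np.array(b)/1.5625-.2,T),z).round(4))
E
```

```text
foot [ 0.4638 -0.1188  0.0966]
bb [ 0.4629 -0.114   0.029 ]
s1 [ 0.4285 -0.0749  0.029 ]
s2 [ 0.5001 -0.0766  0.029 ]
s3 [ 0.4286 -0.1572  0.029 ]
s4 [ 0.4982 -0.1586  0.029 ]
v1 [0.4309 0.0226 0.029 ]
v2 [0.5027 0.0211 0.029 ]
v3 [ 0.4289 -0.0592  0.029 ]
v4 [ 0.5002 -0.0609  0.029 ]
b1 [0.4662 0.0025 0.029 ]
b2 [ 0.4651 -0.0416  0.029 ]
vial2cap [ 0.5976 -0.1349  0.059 ]
```

Emit:
carry_out([
  {"travel":[0,0.004,-0.03],"angular":[0,0,0],"grip":-0.1},
  {"travel":[0,0.004,-0.08],"angular":[0,0,0],"grip":-0.1},
  {"travel":[0,0.004,-0.14],"angular":[0,0,0],"grip":-0.1},
  {"travel":[0,0.004,-0.19],"angular":[0,0,0],"grip":-0.1},
  {"travel":[0,0.004,-0.23],"angular":[0,0,0],"grip":-0.1},
  {"travel":[0,0.004,-0.26],"angular":[0,0,0],"grip":-0.1},
  {"travel":[0,0.004,-0.26],"angular":[0,0,0],"grip":-0.1},
])

```text
time: 12.87
ee_pos: [0.4648, -0.1139, 0.0587]
tcp_rot: [-179.8, -0.0, 90.1]
wrist_force: [0.9, 0.2, -0.6]
opening: 0.0429
grasp_force: 25.7
```

Emit:
carry_out([
  {"travel":[0,0,-0.006],"angular":[0,0,0],"grip":-0.1},
  {"travel":[0,0,-0.012],"angular":[0,0,0],"grip":-0.1},
  {"travel":[0,0,-0.018],"angular":[0,0,0],"grip":-0.1},
  {"travel":[0,0,-0.024],"angular":[0,0,0],"grip":-0.1},
  {"travel":[0,0,-0.024],"angular":[0,0,0],"grip":-0.1},
])

```text
time: 13.28
ee_pos: [0.4655, -0.1147, 0.054]
tcp_rot: [180.0, 0.0, 90.0]
wrist_force: [0.4, 0.1, 0.5]
opening: 0.0433
grasp_force: 25.7
```

Emit:
carry_out([
  {"travel":[-0.003,0,-0.004],"angular":[0,0,0],"grip":-0.1},
  {"travel":[-0.003,0,-0.008],"angular":[0,0,0],"grip":-0.1},
  {"travel":[-0.003,0,-0.011],"angular":[0,0,0],"grip":-0.1},
  {"travel":[-0.003,0,-0.011],"angular":[0,0,0],"grip":-0.1},
])

```text
time: 13.62
ee_pos: [0.4646, -0.1147, 0.051]
tcp_rot: [180.0, 0.0, 90.0]
wrist_force: [-1.0, -0.9, 2.7]
opening: 0.0429
grasp_force: 25.7
```

Emit:
carry_out([
  {"travel":[0,0,0],"angular":[0,0,0],"grip":0.2},
  {"travel":[0,0,0],"angular":[0,0,0],"grip":0.5},
  {"travel":[0,0,0],"angular":[0,0,0],"grip":0.5},
  {"travel":[0,0,0.05],"angular":[0,0,0],"grip":0.5},
  {"travel":[0,0,0.14],"angular":[0,0,0],"grip":0.4},
  {"travel":[0,0,0.24],"angular":[0,0,0],"grip":0.3},
  {"travel":[0,0,0.33],"angular":[0,0,0],"grip":0.3},
  {"travel":[0,0,0.33],"angular":[0,0,0],"grip":0.3},
])

```text
time: 14.28
ee_pos: [0.4664, -0.1151, 0.1549]
tcp_rot: [179.6, 0.1, 90.0]
wrist_force: [0.1, -0.9, -0.3]
opening: 0.0557
grasp_force: 0.0
```

Emit:
carry_out([
  {"travel":[0.12,-0.02,0],"angular":[0,0,0],"grip":0.3},
  {"travel":[0.25,-0.04,0],"angular":[0,0,0],"grip":0.3},
  {"travel":[0.37,-0.06,0],"angular":[0,0,0],"grip":0.3},
  {"travel":[0.453,-0.068,0],"angular":[0,0,0],"grip":0.3},
  {"travel":[0.453,-0.068,0],"angular":[0,0,0],"grip":0.3},
  {"travel":[0.453,-0.068,0],"angular":[0,0,0],"grip":0.3},
])

```text
time: 14.78
ee_pos: [0.6009, -0.135, 0.1478]
tcp_rot: [-179.9, -0.0, 90.0]
wrist_force: [-0.0, 0.4, -0.3]
opening: 0.0557
grasp_force: 0.0
```

```bash
python3 w.py w6
```

```text
[[-2.000e-04  1.000e+00 -2.400e-03  6.009e-01]
 [ 1.000e+00  2.000e-04  5.000e-04 -1.350e-01]
 [ 5.000e-04 -2.400e-03 -1.000e+00  1.478e-01]
 [ 0.000e+00  0.000e+00  0.000e+00  1.000e+00]]
```

View pics/w6.png

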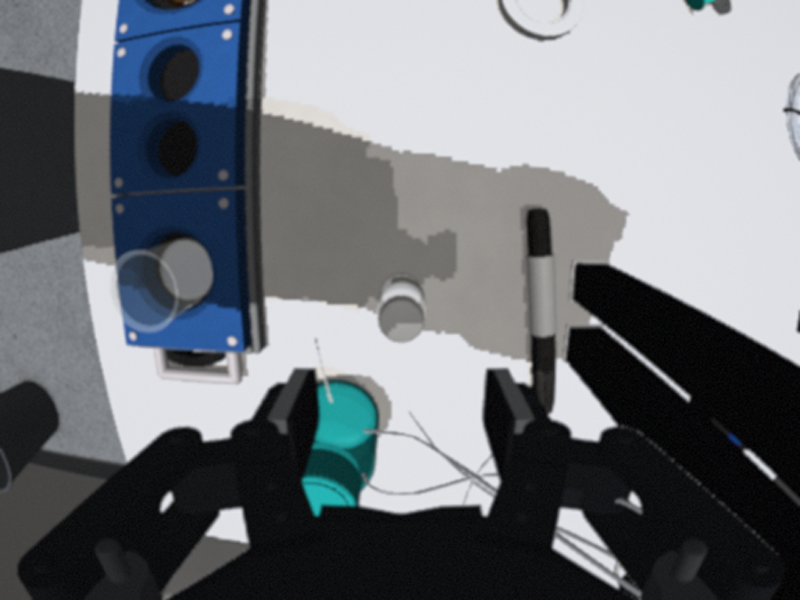

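Beaker sits in its bore, seen at (185,270). Vial 2's white cap is at (404,319), centred between the fingers.

```bash
python3 - <<'E'
from h import *; import pickle
T,c=pickle.load(open("w6.pkl","rb"))
for k,b,z in [("v2cap",(404,319),.059),("foot",(403,290),.01),("beakrim",(147,291),.069),("beakfoot",(185,268),.009),("tcap",(325,500),.104)]: print(k,atz(ray(c,np.array(b)/1.5625-.2,T),z).round(4))
E
```

```text
v2cap [ 0.6017 -0.1347  0.059 ]
foot [ 0.6013 -0.1322  0.01  ]
beakrim [ 0.4689 -0.1171  0.069 ]
beakfoot [ 0.4626 -0.1173  0.009 ]
tcap [ 0.5638 -0.2121  0.104 ]
```

Emit:
carry_out([
  {"travel":[0,0,-0.06],"angular":[0,0,0],"grip":0.3},
  {"travel":[0,0,-0.13],"angular":[0,0,0],"grip":0.3},
  {"travel":[0,0,-0.2],"angular":[0,0,0],"grip":0.3},
  {"travel":[0,0,-0.2],"angular":[0,0,0],"grip":0.3},
])

```text
time: 15.17
ee_pos: [0.5976, -0.1346, 0.0858]
tcp_rot: [-179.7, -0.1, 90.0]
wrist_force: [-1.5, 0.2, -0.8]
opening: 0.0559
grasp_force: 0.0
```

Emit:
carry_out([
  {"travel":[0.003,0,-0.06],"angular":[0,0,0],"grip":0.3},
  {"travel":[0.003,0,-0.12],"angular":[0,0,0],"grip":0.3},
  {"travel":[0.003,0,-0.16],"angular":[0,0,0],"grip":0.3},
  {"travel":[0.003,0,-0.16],"angular":[0,0,0],"grip":0.3},
  {"travel":[0.003,0,-0.16],"angular":[0,0,0],"grip":0.3},
])

```text
time: 15.58
ee_pos: [0.601, -0.135, 0.0422]
tcp_rot: [-180.0, -0.0, 90.0]
wrist_force: [-0.1, 0.3, -0.5]
opening: 0.0553
grasp_force: 0.0
```

Emit:
carry_out([
  {"travel":[0,0,0],"angular":[0,0,0],"grip":0},
  {"travel":[0,0,0],"angular":[0,0,0],"grip":-0.2},
  {"travel":[0,0,0],"angular":[0,0,0],"grip":-0.5},
  {"travel":[0,0,0],"angular":[0,0,0],"grip":-0.5},
  {"travel":[0,0,0],"angular":[0,0,0],"grip":-0.5},
  {"travel":[0,0,0],"angular":[0,0,0],"grip":-0.5},
  {"travel":[0,0,0],"angular":[0,0,0],"grip":-0.5},
  {"travel":[0,0,0],"angular":[0,0,0],"grip":-0.5},
])

```text
time: 16.25
ee_pos: [0.6019, -0.1352, 0.0429]
tcp_rot: [179.9, 0.0, 90.0]
wrist_force: [-1.3, -0.2, 5.5]
opening: 0.026
grasp_force: 24.8
```

Emit:
carry_out([
  {"travel":[0,0,0.03],"angular":[0,0,0],"grip":-0.5},
  {"travel":[0,0,0.09],"angular":[0,0,0],"grip":-0.5},
  {"travel":[0,0,0.17],"angular":[0,0,0],"grip":-0.5},
  {"travel":[0,0,0.25],"angular":[0,0,0],"grip":-0.5},
  {"travel":[0,0,0.3],"angular":[0,0,0],"grip":-0.5},
  {"travel":[0,0,0.33],"angular":[0,0,0],"grip":-0.5},
  {"travel":[0,0,0.33],"angular":[0,0,0],"grip":-0.5},
])

```text
time: 16.83
ee_pos: [0.6022, -0.1353, 0.1431]
tcp_rot: [179.8, 0.0, 90.0]
wrist_force: [0.2, -0.4, 0.1]
opening: 0.0258
grasp_force: 24.7
```

Emit:
carry_out([
  {"travel":[-0.04,0.03,0],"angular":[0,0,0],"grip":-0.5},
  {"travel":[-0.12,0.08,0],"angular":[0,0,0],"grip":-0.5},
  {"travel":[-0.21,0.14,0],"angular":[0,0,0],"grip":-0.5},
  {"travel":[-0.3,0.2,0],"angular":[0,0,0],"grip":-0.5},
  {"travel":[-0.38,0.26,0],"angular":[0,0,0],"grip":-0.5},
  {"travel":[-0.43,0.295,0],"angular":[0,0,0],"grip":-0.5},
  {"travel":[-0.455,0.31,0],"angular":[0,0,0],"grip":-0.5},
  {"travel":[-0.455,0.31,0],"angular":[0,0,0],"grip":-0.5},
])

```text
time: 17.5
ee_pos: [0.4637, -0.0414, 0.1401]
tcp_rot: [-180.0, -0.0, 90.1]
wrist_force: [0.2, -0.0, -0.1]
opening: 0.0257
grasp_force: 24.7
```

```bash
python3 w.py w7
```

```text
[[-1.100e-03  1.000e+00 -7.000e-04  4.637e-01]
 [ 1.000e+00  1.100e-03  1.000e-04 -4.140e-02]
 [ 1.000e-04 -7.000e-04 -1.000e+00  1.401e-01]
 [ 0.000e+00  0.000e+00  0.000e+00  1.000e+00]]
```

View pics/w7.png

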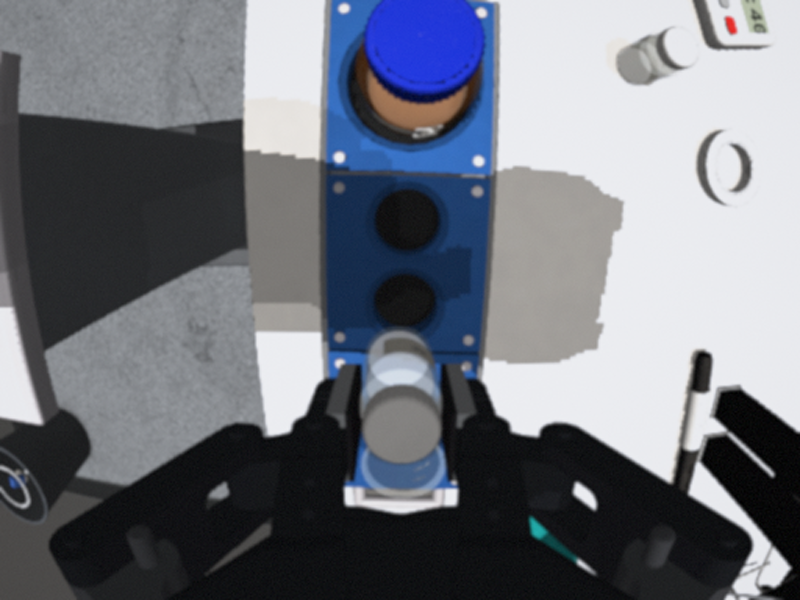

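```bash
python3 - <<'E'
from h import *; import pickle
T,c=pickle.load(open("w7.pkl","rb"))
P=lambda b,z:atz(ray(c,np.array(b)/1.5625-.2,T),z)
m=np.mean([P(b,.029) for b in [(339,188),(477,191),(340,338),(469,340)]],0);print("block",m)
for k,b,z in [("foottop",(401,331),.098),("foot",(401,361),.098),("b2",(404,302),.029),("b1",(407,220),.029),("cap",(401,424),.157),("v1cap",(680,48),.059),("amber",(424,40),.113),("bbore",(414,88),.029)]: print(k,P(b,z).round(4))
E
```

```text
block [ 0.46593334 -0.01900329  0.029     ]
foottop [ 0.4631 -0.0312  0.098 ]
foot [ 0.4631 -0.0439  0.098 ]
b2 [ 0.4647 -0.0386  0.029 ]
b1 [0.4662 0.0056 0.029 ]
cap [ 0.4631 -0.0384  0.157 ]
v1cap [0.6056 0.1052 0.059 ]
amber [0.4707 0.0762 0.113 ]
bbore [0.4696 0.0749 0.029 ]
```

Emit:
carry_out([
  {"travel":[0.006,0,-0.03],"angular":[0,0,0],"grip":-0.5},
  {"travel":[0.006,0,-0.08],"angular":[0,0,0],"grip":-0.5},
  {"travel":[0.006,0,-0.13],"angular":[0,0,0],"grip":-0.5},
  {"travel":[0.006,0,-0.18],"angular":[0,0,0],"grip":-0.5},
  {"travel":[0.006,0,-0.22],"angular":[0,0,0],"grip":-0.5},
  {"travel":[0.006,0,-0.25],"angular":[0,0,0],"grip":-0.5},
  {"travel":[0.006,0,-0.255],"angular":[0,0,0],"grip":-0.5},
  {"travel":[0.006,0,-0.255],"angular":[0,0,0],"grip":-0.5},
])

```text
time: 18.22
ee_pos: [0.4666, -0.0423, 0.0634]
tcp_rot: [-179.9, -0.0, 90.0]
wrist_force: [-0.6, 0.2, 0.2]
opening: 0.026
grasp_force: 24.7
```

Emit:
carry_out([
  {"travel":[0,0,-0.006],"angular":[0,0,0],"grip":-0.5},
  {"travel":[0,0,-0.012],"angular":[0,0,0],"grip":-0.5},
  {"travel":[0,0,-0.018],"angular":[0,0,0],"grip":-0.5},
  {"travel":[0,0,-0.024],"angular":[0,0,0],"grip":-0.5},
  {"travel":[0,0,-0.03],"angular":[0,0,0],"grip":-0.5},
  {"travel":[0,0,-0.03],"angular":[0,0,0],"grip":-0.5},
])

```text
time: 18.72
ee_pos: [0.4665, -0.0421, 0.0548]
tcp_rot: [-180.0, -0.0, 90.0]
wrist_force: [-0.6, -1.3, -0.1]
opening: 0.026
grasp_force: 24.7
```

Emit:
carry_out([
  {"travel":[0,0,-0.005],"angular":[0,0,0],"grip":-0.5},
  {"travel":[0,0,-0.01],"angular":[0,0,0],"grip":-0.5},
  {"travel":[0,0,-0.013],"angular":[0,0,0],"grip":-0.5},
  {"travel":[0,0,-0.013],"angular":[0,0,0],"grip":-0.5},
])

```text
time: 19.05
ee_pos: [0.4668, -0.0421, 0.0519]
tcp_rot: [180.0, 0.0, 90.0]
wrist_force: [-2.5, 0.8, 6.9]
opening: 0.0262
grasp_force: 25.4
```

Emit:
carry_out([
  {"travel":[0,0,0],"angular":[0,0,0],"grip":-0.2},
  {"travel":[0,0,0],"angular":[0,0,0],"grip":0.1},
  {"travel":[0,0,0],"angular":[0,0,0],"grip":0.2},
  {"travel":[0,0,0.05],"angular":[0,0,0],"grip":0.2},
  {"travel":[0,0,0.14],"angular":[0,0,0],"grip":0.2},
  {"travel":[0,0,0.24],"angular":[0,0,0],"grip":0.3},
  {"travel":[0,0,0.34],"angular":[0,0,0],"grip":0.3},
  {"travel":[0,0,0.35],"angular":[0,0,0],"grip":0.3},
])

```text
time: 19.72
ee_pos: [0.4684, -0.0422, 0.1614]
tcp_rot: [179.6, 0.0, 90.0]
wrist_force: [1.3, -0.8, 0.4]
opening: 0.0554
grasp_force: 0.0
```

Emit:
carry_out([
  {"travel":[0.09,0.09,0],"angular":[0,0,0],"grip":0.3},
  {"travel":[0.18,0.185,0],"angular":[0,0,0],"grip":0.3},
  {"travel":[0.27,0.28,0],"angular":[0,0,0],"grip":0.3},
  {"travel":[0.36,0.37,0],"angular":[0,0,0],"grip":0.3},
  {"travel":[0.44,0.455,0],"angular":[0,0,0],"grip":0.3},
  {"travel":[0.474,0.494,0],"angular":[0,0,0],"grip":0.3},
  {"travel":[0.474,0.494,0],"angular":[0,0,0],"grip":0.3},
  {"travel":[0.474,0.494,0],"angular":[0,0,0],"grip":0.3},
])

```text
time: 20.38
ee_pos: [0.6088, 0.1067, 0.155]
tcp_rot: [-179.9, 0.0, 90.1]
wrist_force: [0.7, 0.8, -0.1]
opening: 0.0553
grasp_force: 0.0
```

```bash
python3 w.py w8
```

```text
[[-1.300e-03  1.000e+00 -1.800e-03  6.088e-01]
 [ 1.000e+00  1.300e-03 -4.000e-04  1.067e-01]
 [-4.000e-04 -1.800e-03 -1.000e+00  1.550e-01]
 [ 0.000e+00  0.000e+00  0.000e+00  1.000e+00]]
```

View pics/w8.png

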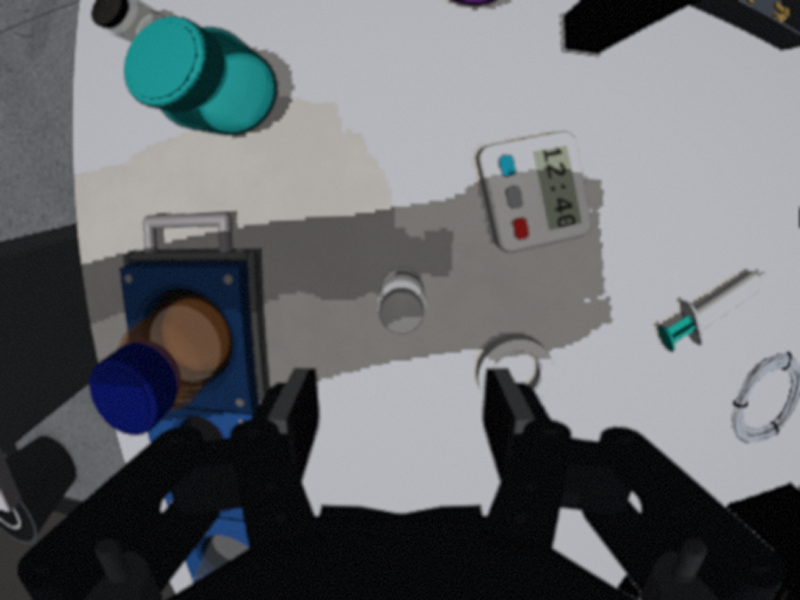

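Vial 1's cap is at (403,308), between the fingers. The ring and the timer nearby lie low.

```bash
python3 - <<'E'
from h import *; import pickle
T,c=pickle.load(open("w8.pkl","rb"))
for k,b,z in [("v1cap",(403,309),.059),("foot",(403,284),.01),("ring",(512,365),.005)]: print(k,atz(ray(c,np.array(b)/1.5625-.2,T),z).round(4))
E
```

```text
v1cap [0.6092 0.11   0.059 ]
foot [0.6093 0.1113 0.01  ]
ring [0.6824 0.055  0.005 ]
```

Emit:
carry_out([
  {"travel":[0,0,-0.06],"angular":[0,0,0],"grip":0.3},
  {"travel":[0,0,-0.13],"angular":[0,0,0],"grip":0.3},
  {"travel":[0,0,-0.2],"angular":[0,0,0],"grip":0.3},
  {"travel":[0,0,-0.2],"angular":[0,0,0],"grip":0.3},
  {"travel":[0,0,-0.2],"angular":[0,0,0],"grip":0.3},
])

```text
time: 20.85
ee_pos: [0.6077, 0.1051, 0.0959]
tcp_rot: [-179.9, 0.0, 89.9]
wrist_force: [0.4, 0.3, 0.7]
opening: 0.0556
grasp_force: 0.0
```

Emit:
carry_out([
  {"travel":[0.004,0.009,-0.06],"angular":[0,0,0],"grip":0.3},
  {"travel":[0.004,0.009,-0.12],"angular":[0,0,0],"grip":0.3},
  {"travel":[0.004,0.009,-0.17],"angular":[0,0,0],"grip":0.3},
  {"travel":[0.004,0.009,-0.18],"angular":[0,0,0],"grip":0.3},
  {"travel":[0.004,0.009,-0.18],"angular":[0,0,0],"grip":0.3},
  {"travel":[0.004,0.009,-0.18],"angular":[0,0,0],"grip":0.3},
])

```text
time: 21.35
ee_pos: [0.6107, 0.1087, 0.0441]
tcp_rot: [179.9, -0.0, 90.0]
wrist_force: [-0.2, -1.2, -0.2]
opening: 0.0555
grasp_force: 0.0
```

Emit:
carry_out([
  {"travel":[0,0,0],"angular":[0,0,0],"grip":0},
  {"travel":[0,0,0],"angular":[0,0,0],"grip":-0.2},
  {"travel":[0,0,0],"angular":[0,0,0],"grip":-0.5},
  {"travel":[0,0,0],"angular":[0,0,0],"grip":-0.5},
  {"travel":[0,0,0],"angular":[0,0,0],"grip":-0.5},
  {"travel":[0,0,0],"angular":[0,0,0],"grip":-0.5},
  {"travel":[0,0,0],"angular":[0,0,0],"grip":-0.5},
  {"travel":[0,0,0],"angular":[0,0,0],"grip":-0.5},
])

```text
time: 22.02
ee_pos: [0.6106, 0.1089, 0.0433]
tcp_rot: [179.9, -0.0, 90.0]
wrist_force: [-2.0, -1.1, 6.4]
opening: 0.0259
grasp_force: 24.6
```

Emit:
carry_out([
  {"travel":[0,0,0.03],"angular":[0,0,0],"grip":-0.5},
  {"travel":[0,0,0.09],"angular":[0,0,0],"grip":-0.5},
  {"travel":[0,0,0.17],"angular":[0,0,0],"grip":-0.5},
  {"travel":[0,0,0.25],"angular":[0,0,0],"grip":-0.5},
  {"travel":[0,0,0.32],"angular":[0,0,0],"grip":-0.5},
  {"travel":[0,0,0.36],"angular":[0,0,0],"grip":-0.5},
  {"travel":[0,0,0.36],"angular":[0,0,0],"grip":-0.5},
])

```text
time: 22.6
ee_pos: [0.6112, 0.109, 0.1536]
tcp_rot: [179.7, -0.0, 90.0]
wrist_force: [0.5, -0.1, -0.2]
opening: 0.0261
grasp_force: 24.7
```

Emit:
carry_out([
  {"travel":[-0.04,-0.03,0],"angular":[0,0,0],"grip":-0.5},
  {"travel":[-0.12,-0.09,0],"angular":[0,0,0],"grip":-0.5},
  {"travel":[-0.21,-0.16,0],"angular":[0,0,0],"grip":-0.5},
  {"travel":[-0.3,-0.23,0],"angular":[0,0,0],"grip":-0.5},
  {"travel":[-0.39,-0.29,0],"angular":[0,0,0],"grip":-0.5},
  {"travel":[-0.45,-0.33,0],"angular":[0,0,0],"grip":-0.5},
  {"travel":[-0.48,-0.35,0],"angular":[0,0,0],"grip":-0.5},
  {"travel":[-0.48,-0.35,0],"angular":[0,0,0],"grip":-0.5},
])

```text
time: 23.27
ee_pos: [0.4646, 0.003, 0.1496]
tcp_rot: [-180.0, 0.0, 89.9]
wrist_force: [0.4, -0.2, -0.5]
opening: 0.0263
grasp_force: 24.7
```

```bash
python3 w.py w9
```

```text
[[ 1.400e-03  1.000e+00 -8.000e-04  4.646e-01]
 [ 1.000e+00 -1.400e-03 -1.000e-04  3.000e-03]
 [-1.000e-04 -8.000e-04 -1.000e+00  1.496e-01]
 [ 0.000e+00  0.000e+00  0.000e+00  1.000e+00]]
```

View pics/w9.png

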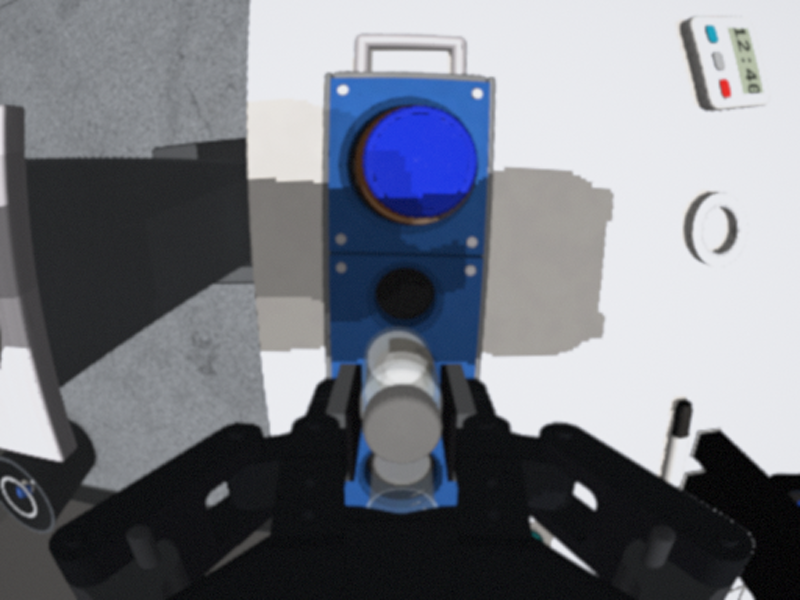

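Bore b1 is at (405,294) and still free. The vial hangs upright in the hand exactly as the other did, so I lower it the same way.

Emit:
carry_out([
  {"travel":[0.005,0.003,-0.03],"angular":[0,0,0],"grip":-0.5},
  {"travel":[0.005,0.003,-0.09],"angular":[0,0,0],"grip":-0.5},
  {"travel":[0.005,0.003,-0.15],"angular":[0,0,0],"grip":-0.5},
  {"travel":[0.005,0.003,-0.2],"angular":[0,0,0],"grip":-0.5},
  {"travel":[0.005,0.003,-0.25],"angular":[0,0,0],"grip":-0.5},
  {"travel":[0.005,0.003,-0.28],"angular":[0,0,0],"grip":-0.5},
  {"travel":[0.005,0.003,-0.285],"angular":[0,0,0],"grip":-0.5},
  {"travel":[0.005,0.003,-0.285],"angular":[0,0,0],"grip":-0.5},
])

```text
time: 23.98
ee_pos: [0.4676, 0.0051, 0.0638]
tcp_rot: [-179.9, -0.0, 90.0]
wrist_force: [-0.4, 0.7, -0.8]
opening: 0.0264
grasp_force: 24.7
```

Emit:
carry_out([
  {"travel":[0,0,-0.006],"angular":[0,0,0],"grip":-0.5},
  {"travel":[0,0,-0.012],"angular":[0,0,0],"grip":-0.5},
  {"travel":[0,0,-0.018],"angular":[0,0,0],"grip":-0.5},
  {"travel":[0,0,-0.024],"angular":[0,0,0],"grip":-0.5},
  {"travel":[0,0,-0.03],"angular":[0,0,0],"grip":-0.5},
  {"travel":[0,0,-0.03],"angular":[0,0,0],"grip":-0.5},
])

```text
time: 24.48
ee_pos: [0.4674, 0.0047, 0.0554]
tcp_rot: [-180.0, 0.0, 90.0]
wrist_force: [0.5, -0.4, -0.8]
opening: 0.0264
grasp_force: 24.7
```

Emit:
carry_out([
  {"travel":[0,0,-0.005],"angular":[0,0,0],"grip":-0.5},
  {"travel":[0,0,-0.01],"angular":[0,0,0],"grip":-0.5},
  {"travel":[0,0,-0.013],"angular":[0,0,0],"grip":-0.5},
  {"travel":[0,0,-0.013],"angular":[0,0,0],"grip":-0.5},
])

```text
time: 24.82
ee_pos: [0.4677, 0.0047, 0.0523]
tcp_rot: [180.0, -0.0, 90.0]
wrist_force: [-1.1, -0.1, 4.4]
opening: 0.0262
grasp_force: 25.3
```

Emit:
carry_out([
  {"travel":[0,0,0],"angular":[0,0,0],"grip":-0.2},
  {"travel":[0,0,0],"angular":[0,0,0],"grip":0.1},
  {"travel":[0,0,0],"angular":[0,0,0],"grip":0.2},
  {"travel":[0,0,0.05],"angular":[0,0,0],"grip":0.2},
  {"travel":[0,0,0.14],"angular":[0,0,0],"grip":0.2},
  {"travel":[0,0,0.26],"angular":[0,0,0],"grip":0.2},
  {"travel":[0,0,0.38],"angular":[0,0,0],"grip":0.2},
  {"travel":[0,0,0.5],"angular":[0,0,0],"grip":0.2},
])

```text
time: 25.48
ee_pos: [0.4671, 0.0047, 0.2032]
tcp_rot: [-180.0, 0.0, 90.0]
wrist_force: [1.2, -0.2, 1.0]
opening: 0.0511
grasp_force: 0.0
```

Emit:
carry_out([
  {"travel":[-0.1,-0.05,0.05],"angular":[0,0,0],"grip":0.2},
  {"travel":[-0.23,-0.1,0.1],"angular":[0,0,0],"grip":0.2},
  {"travel":[-0.3,-0.15,0.15],"angular":[0,0,0],"grip":0.2},
  {"travel":[-0.3,-0.15,0.15],"angular":[0,0,0],"grip":0.2},
  {"travel":[-0.3,-0.15,0.15],"angular":[0,0,0],"grip":0.2},
])

```text
time: 25.9
ee_pos: [0.3774, -0.0408, 0.2479]
tcp_rot: [179.8, 0.0, 89.9]
wrist_force: [0.6, 0.1, -0.0]
opening: 0.0512
grasp_force: 0.0
```

```bash
python3 - <<'E'
from h import *
import cv2
f=[]
t=cams.camera("top");s=cams.camera("scene")["frame"]
a=cv2.resize(t["frame"][145:240,130:370],(800,317),interpolation=cv2.INTER_CUBIC)
b=cv2.resize(s[120:320,140:400],(368,283),interpolation=cv2.INTER_CUBIC);b=np.hstack([b,np.zeros((283,800-368,3),np.uint8)])
w=cams.camera("wrist")["frame"];b[:,370:370+377]=cv2.resize(w,(377,283))
cv2.imwrite("pics/end.png",np.vstack([a,b])[:,:,::-1]);print(monitor.get_obs()["ee_pos"])
E
```

```text
[ 0.37795984 -0.04001328  0.24597047]
```

View pics/end.png

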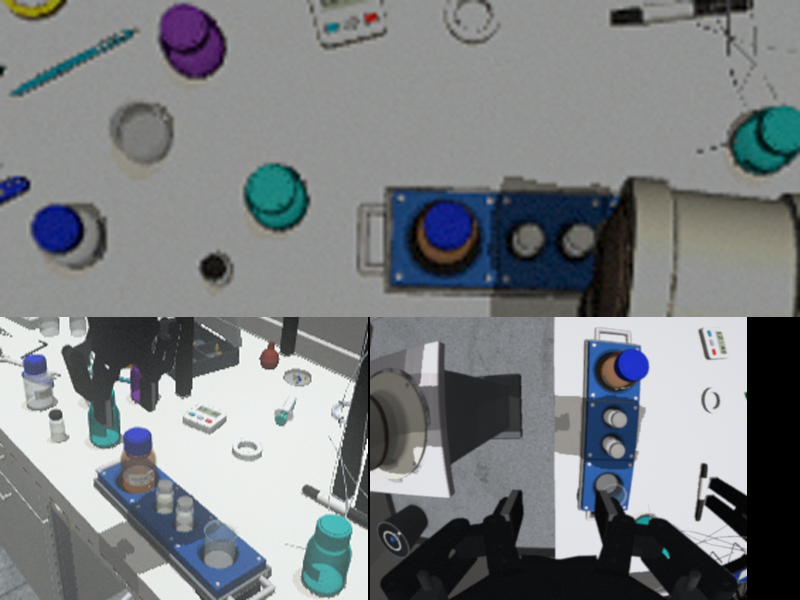

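The final picture shows all four vessels upright in their bores: bottle (445,235), vials (527,238) and (578,238), beaker (215,545). The clear bottle, larger beaker and black-capped vial stand untouched, and the gripper is clear, so I hand the job in.

```bash
python3 -c "
from workcell import ticket
print(ticket.job_done())"
```

```text
the job is handed in; nothing more can be done
None
```

The amber bottle, small beaker and both white-capped vials are seated upright in their bores with the look-alikes left where they stood, and the job was handed in at about 26 s of robot time with no verdict returned.

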